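Hold a bottle rail against the sprung fence for screwing

TASK

Pick up the white L-shaped bottle rail and lay it flat on the blue jig plate with its foot towards the aluminium sprung fence, its front edge flush along the fence and its ends level with the fence's ends. Press it against the fence with a steady force of about 10 N, so that the black pointer stands in the green zone of the gauge and never goes past the red zone, and finish while still holding and pressing it there, so that a colleague can screw it down. Leave the bottles, the beaker and the screwdriver where they are.

Things in the scene. Friction and masses are not known exactly. Their poses are not given: they have to be found in the camera images.
- rail: Loose white plastic bottle rail, L section, 200 mm long, 0.2 to 0.35 kg, lying foot down. Origin: centre of the foot's underside. x points from the web to the foot's front edge (which goes against the fence), y along its length, z up. Foot: 60 mm deep (x -30 to +30), 200 long, 14 thick, with two black screw slots. The upright web stands along its rear edge.
- rail_web (a point): Middle of the web's top edge, 60 mm above the rail's underside and 24 mm behind its origin; axes as the rail's. The web is 12 mm thick in x (rail x -30 to -18 mm), runs all 200 mm, and stands 46 mm above the foot. Grip it here from above, fingers closing along x.
- rail_face (a point): Middle of the lower front edge of the rail's foot (30 mm forward of the rail's origin, at the underside); axes as the rail's.
- jig: Fixed jig: blue base plate 240 mm (x) by 270 mm (y), 12 mm thick, bolted to the table. Origin: centre of the plate's underside, at table height. x points from the open near side to the fence, y along the fence, z up. The unloaded fence's face is at x = 50 mm. Behind it stands a fixed dark bracket 36 mm high (x 105 to 119 mm), with springs between.
- gauge (a point): Middle of the gauge's green zone on the plate's top, beside the fence's +y end (jig x 60, y 118 mm). Along x the strip is white for 0 to 5 mm of fence travel, green for 5 to 15 mm, red for 15 to 20 mm. The fence's thin black pointer, level with the fence's face, moves over it.
- fence_face (a point): Middle of the lower edge of the fence's pressing face, on the top of the jig plate (12 mm above the table); moves with the fence. Axes as the jig's: x is the pressing direction. The flat aluminium fence is 200 mm long, 20 mm thick, and reaches from 2 to 38 mm above the plate.
- fence (a joint): Travel of the sprung fence along the jig's x, in m: 0 unloaded, growing as it is pressed, hard end stop at 0.022. Its springs give 1 N per mm (1000 N/m, no preload): 0.010 is 10 N. It springs back when released.
- bottle_a: Blue glass dropper bottle with paper label and black cap, 38 mm across, 112 mm tall, standing; origin at the centre of its underside. Leave alone.
- bottle_b: A second, equal dropper bottle. Leave alone.
- beaker: Clear plastic beaker, 96 mm across the rim, 120 mm tall, standing; origin at the centre of its underside. Leave alone.
- screwdriver: Screwdriver lying on the table, for the colleague. Leave alone.
Not all that is in view belongs to the job. Several things look just like the rail: the one meant starts nearest to the robot's base.

How it is judged:
By the outcome, as a careful person would: the job done as asked, in the order asked, and still so for the second after the job is handed in, while the arm keeps its last pose, push and grip.
It also fails if it takes over 48 s, if anything falls off the work surface, if the arm or the gripper's body presses on something with over 40 N, if the wrist force passes 120 N, or if a joint passes its speed limit or range.

ROBOT

A 6-joint arm with a two-finger parallel gripper is mounted at the origin on the work surface. World frame = base frame: x ahead of the robot, y to its left, z up, the work surface at z = 0. Lengths are in m, angles in rad, forces in N, time in s.
With the tool pointing down it reaches from about 0.375 to 0.925 m from the base axis. Payload 5.7 kg.
Tool frame: the origin (TCP) lies midway between the tips of the shut fingers; the grasp point (between the pads) lies 19 mm behind it; z points along the fingers, y is the line along which they close (so a half turn about z gives the same grasp; the last joint's range is limited). The gripper opens to 88 mm and grips with 3 to 60 N. Pads are 20 mm wide; open, the fingers measure 115 mm over their backs; the gripper's body (75 mm by 178 mm) begins 61 mm behind the grasp point.
Start: joints at [-1.452, 0.359, 1.51, -0, 1.272, -0.115], TCP at [0.139, -0.584, 0.223] pointing down, gripper open.
Joint ranges: [-2.97, 2.97], [-1.01, 2.36], [0.21, 2.38], [-0.96, 4.11], [0.2, 2.71], [-2.98, 2.98]. Speed limits (rad/s): [2.39, 2.39, 3.14, 3.14, 3.14, 3.14].

INTERFACE

Orientations are given as a unit quaternion [x, y, z, w].
In Python, from bench import move_ptp, servo_line, goto_joints, move_gripper, sleep, inverse_kinematics, capture, PlanningError, close_job, spot_in, silhouettes, current_clock, current_joint_pos, current_qvel, current_joint_torque, current_position, current_orientation, current_force, current_torque, current_finger_gap, current_grip_force gives the robot as it stands. Calls block until the motion is done:
- move_ptp(position, orientation): joint-space move of the TCP to a pose.
- servo_line(position, orientation=None, rate=0.15, contact_N=None): straight line of the TCP; orientation=None keeps the orientation; rate is the mean speed in m/s. With contact_N (N) it stops when the force on the tool has changed by that much, and returns True; else False.
- goto_joints(angles): joint-space move.
- move_gripper(opening): finger opening in m; the grip force is fixed at half the most; returns when the fingers have stopped.
- sleep(seconds).
- inverse_kinematics(position, orientation): joint angles nearest the present ones, or None.
- capture(name): name is "scene" or "side" or "wrist"; returns a dict with "image" (384x512x3 uint8, blue, green, red), "range_z" (384x512 float32, m along the optical axis (not along the pixel's ray), 0 where there is no reading), "intrinsics" (3x3 intrinsics, pixels), "R" (3x3) and "t" (3): a world point X has camera coordinates R X + t. Camera axes: x right, y down, z forward; pixel columns grow to the right and rows downward; lengths in m; the calibration is good to about 2 mm. A picture is of the moment at which its call begins.
A pose or a line that the arm cannot do raises PlanningError and nothing moves.
- close_job(): hands the job in; it is judged then, once.
Trained networks look in the newest picture that a camera, given by its name, has taken for a name from the list of things; names that differ only in an ending like _2 or _b are one class to them, and where a whole thing is asked for, a point or a joint stands for the part that bears it (a point fixed in the world has none). Each returns a list of dicts, best first, with "conf" (0 to 1); they miss things now and then, are a little off and sometimes report something else, mostly with a low value. They report only what shows in the picture. A call takes as long as a camera call. They do not tell look-alikes from the thing itself.
- spot_in(camera, query): "xy" ([column, row] in pixels, amid what is visible of it).
- silhouettes(camera, query): "region" (384x512 bool, what is visible of it) and "xy" ([column, row] in pixels, amid what is visible of it).
Readings, each from a call of its own:
- current_clock(): time.
- current_joint_pos(): joint angles.
- current_qvel(): joint speeds.
- current_joint_torque(): joint torques, N m.
- current_position(): TCP position.
- current_orientation(): TCP orientation.
- current_force(): force on the tool from outside, world axes, zero at the start.
- current_torque(): the same for the moment, N m.
- current_finger_gap(): finger opening in m.
- current_grip_force(): force on a finger pad.
Only numpy, scipy, OpenCV 4.12 (cv2) and the standard library are available. Lean on these libraries where they do the work, as an engineer would, in place of code of your own. Each camera call takes 0.05 s, during which the arm holds its last target. There are 200 camera calls.

## Working session

There is one attempt and no reset: what is moved stays moved. The work goes in short steps, each a Python script; the robot and the scene stay as the last script left them, time stands still between calls to the robot, and variables do not carry over. Pictures are saved under pics/ and viewed, at most 10 in all, crops included, and the job is handed in when it is done.

```bash
mkdir -p pics; ls; cat > h.py <<'E'
import numpy as np, cv2
from bench import *
def cloud(c):
    z=c["range_z"]; K=c["intrinsics"]; v,u=np.mgrid[:z.shape[0],:z.shape[1]]
    P=np.stack([(u-K[0,2])/K[0,0]*z,(v-K[1,2])/K[1,1]*z,z],-1)
    X=(P-c["t"])@c["R"]; X[z<=0]=np.nan
    return X
E
python3 - <<'E'
from h import *
np.set_printoptions(precision=3,suppress=True)
ims=[]
for cam in ("scene","side"):
    c=capture(cam); ims.append(c["image"]); X=cloud(c)
    print(cam,-c["R"].T@c["t"])
    np.savez(cam,**c)
    for q in ("rail","jig","fence_face","gauge","bottle_a","beaker","screwdriver"):
        for s in silhouettes(cam,q):
            if s["conf"]>.2:
                p=X[s["region"]]; print(q,round(s["conf"],2),np.array(s["xy"]).astype(int),s["region"].sum(),np.nanmedian(p,0),np.nanpercentile(p,2,0),np.nanpercentile(p,98,0))
cv2.imwrite("pics/a.png",cv2.resize(ims[0],(800,600)));cv2.imwrite("pics/b.png",cv2.resize(ims[1],(800,600)))
print(current_clock(),current_orientation())
E
```

```text
pics
scene [ 1.072 -0.843  1.072]
rail 0.9 [246 260] 1141 [ 0.692 -0.272  0.014] [ 0.662 -0.359  0.001] [ 0.734 -0.165  0.061]
rail 0.88 [140 269] 999 [ 0.409 -0.497  0.015] [ 0.306 -0.531  0.003] [ 0.497 -0.455  0.061]
rail 0.68 [208 227] 1174 [ 0.496 -0.224  0.015] [ 0.45  -0.314  0.001] [ 0.55  -0.128  0.061]
rail 0.68 [279 164] 307 [0.593 0.2   0.044] [0.563 0.112 0.012] [0.617 0.302 0.053]
rail 0.49 [270 165] 2273 [0.539 0.202 0.011] [0.412 0.082 0.004] [0.661 0.355 0.05 ]
jig 0.92 [273 162] 2317 [0.542 0.202 0.011] [0.413 0.08  0.001] [0.664 0.357 0.05 ]
fence_face 0.66 [276 165] 271 [0.594 0.2   0.045] [0.567 0.112 0.018] [0.618 0.305 0.053]
fence_face 0.34 [203 224] 1146 [ 0.495 -0.229  0.015] [ 0.451 -0.317  0.001] [ 0.547 -0.131  0.061]
gauge 0.59 [269 165] 2429 [0.539 0.202 0.011] [ 0.407  0.081 -0.003] [0.663 0.362 0.05 ]
gauge 0.23 [312 201] 176 [0.804 0.034 0.058] [ 0.764  0.024 -0.003] [0.818 0.121 0.107]
bottle_a 0.54 [279 166] 239 [0.594 0.194 0.046] [0.567 0.112 0.019] [0.616 0.297 0.053]
bottle_a 0.47 [311 202] 156 [0.805 0.032 0.053] [0.789 0.024 0.005] [0.818 0.0
[... 560 characters left out ...]
 [0.654 0.366 0.051]
gauge 0.75 [256 243] 4561 [0.534 0.248 0.013] [0.408 0.101 0.004] [0.656 0.368 0.051]
gauge 0.59 [291 141] 122 [ 0.59  -0.465  0.018] [ 0.548 -0.535 -0.003] [ 0.631 -0.454  0.03 ]
bottle_a 0.72 [201 185] 246 [0.796 0.058 0.05 ] [ 0.781 -0.053  0.   ] [0.84  0.07  0.108]
bottle_a 0.56 [216 175] 221 [ 0.768 -0.043  0.05 ] [ 0.754 -0.067  0.001] [ 0.788 -0.03   0.103]
beaker 0.7 [183 275] 1471 [0.648 0.519 0.079] [0.608 0.458 0.004] [0.697 0.55  0.12 ]
screwdriver 0.43 [289 140] 157 [ 0.602 -0.465  0.018] [ 0.545 -0.491 -0.001] [ 0.722 -0.453  0.029]
screwdriver 0.24 [182 273] 1511 [0.649 0.518 0.08 ] [0.608 0.458 0.004] [0.697 0.55  0.12 ]
0.8 [ 0.993  0.117 -0.    -0.   ]
```

View pics/a.png

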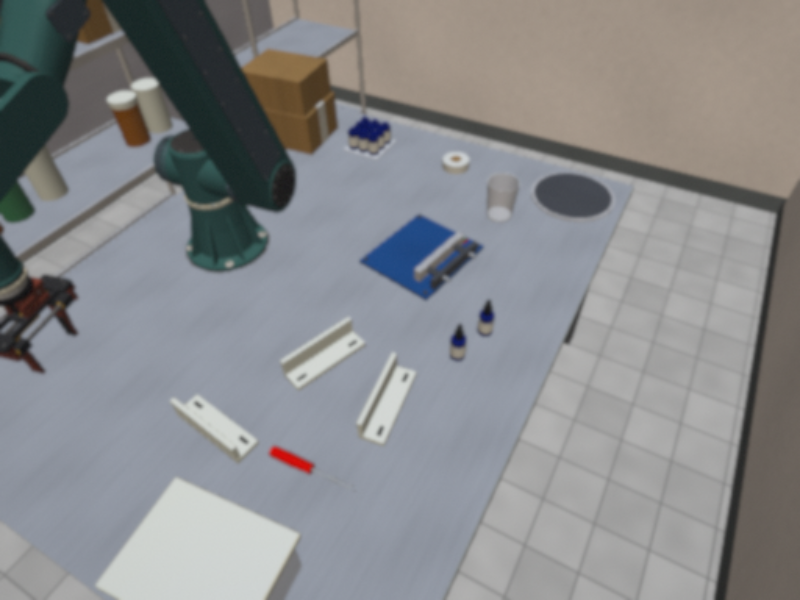

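View pics/b.png

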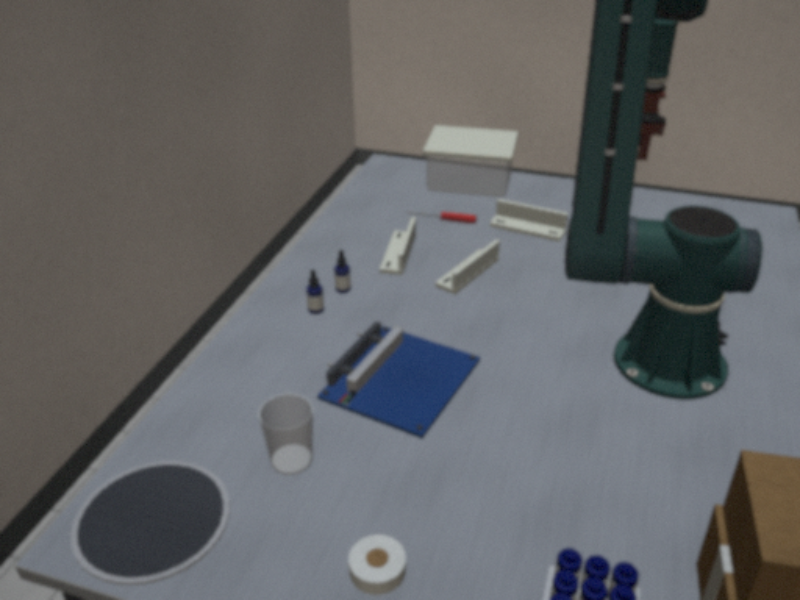

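The middle rail (scene pixel ~(323,353) in the 800 px view) is nearest to the base, about 0.54 m away. Its web is on the robot's side and its foot faces away. The jig is at ~(425,255), with the fence on its +x side. Next I'll fit both poses.

```bash
cat >> h.py <<'E'
from scipy.spatial.transform import Rotation as Rot
np.set_printoptions(precision=4,suppress=True)
def box(P):
    (c,s,a)=cv2.minAreaRect((P[:,:2]*1000).astype(np.float32)); 
    if s[0]<s[1]: s=s[::-1];a+=90
    return np.array(c)/1000,np.array(s),a%180   # a = direction of long side
def near(X,x0,x1,y0,y1,z0,z1):
    P=X.reshape(-1,3); P=P[~np.isnan(P[:,0])]
    return P[(P>[x0,y0,z0]).all(1)&(P<[x1,y1,z1]).all(1)]
def trim(P,c,r=.02):
    # drop isolated points
    from scipy.spatial import cKDTree
    n=cKDTree(P).query_ball_point(P,.008,return_length=True); return P[n>=4]
E
python3 - <<'E'
from h import *
for cam in ("scene","side"):
    X=cloud(np.load(cam+".npz"))
    for n,b in dict(web=(.43,.58,-.33,-.1,.054,.066),foot=(.43,.6,-.34,-.1,.009,.019),fence=(.55,.64,.08,.33,.046,.056),plate=(.38,.70,.05,.40,.008,.016)).items():
        P=trim(near(X,*b),0); print(cam,n,len(P),np.median(P[:,2]),*box(P), P.mean(0))
E
```

```text
scene web 157 0.058398220198006966 [ 0.4785 -0.2145] [197.6914  15.1294] 70.9544448852539 [ 0.478  -0.2185  0.0584]
scene foot 591 0.013030777415271769 [ 0.5055 -0.2232] [200.704   54.4823] 70.18470764160156 [ 0.5039 -0.2276  0.0132]
scene fence 98 0.04872705370858782 [0.6071 0.2044] [186.6674  63.1538] 85.99666595458984 [0.5947 0.1972 0.049 ]
scene plate 1040 0.010819164371582318 [0.5326 0.2184] [266.5101 239.0645] 79.71066284179688 [0.5137 0.2031 0.0109]
side web 98 0.058940858182298037 [ 0.4795 -0.205 ] [196.001  15.4  ] 70.3942642211914 [ 0.4828 -0.1925  0.0591]
side foot 102 0.014151839374138782 [ 0.5021 -0.211 ] [192.0805  61.3363] 70.93768310546875 [ 0.5137 -0.172   0.0142]
side fence 281 0.04975464411856431 [0.6126 0.2116] [202.9108  69.1823] 80.3315200805664 [0.5977 0.2096 0.0499]
side plate 3015 0.011989738584149985 [0.5299 0.2274] [276.7558 239.9043] 79.43309020996094 [0.5116 0.2463 0.012 ]
```

```bash
cat >> h.py <<'E'
def q(yaw_deg): # tool down, fingers closing along part x at yaw
    return (Rot.from_euler("z",yaw_deg+90,degrees=True)*Rot.from_euler("x",180,degrees=True)).as_quat()
E
python3 - <<'E'
from h import *
move_ptp([.479,-.212,.22],q(-19.4))
c=capture("wrist"); np.savez("w1",**c); cv2.imwrite("pics/c.png",c["image"]); X=cloud(c)
for n,b in dict(web=(.43,.58,-.36,-.08,.05,.07),foot=(.43,.6,-.36,-.08,.009,.019)).items():
    P=trim(near(X,*b),0); print(n,len(P),np.median(P,0),*box(P))
print(current_clock(),current_joint_pos(),current_position(),current_finger_gap(),current_force())
E
```

```text
web 2483 [ 0.4809 -0.2013  0.0587] [ 0.4771 -0.2123] [198.5549  11.8975] 70.77474975585938
foot 7535 [ 0.5086 -0.213   0.0128] [ 0.5064 -0.2221] [199.6697  47.0612] 70.73065185546875
2.675 [-0.5502  0.2523  1.6761 -0.0003  1.213  -0.21  ] [ 0.4788 -0.213   0.22  ] 0.08743282861919734 [-0.7192 -0.3195  0.039 ]
```

View pics/c.png

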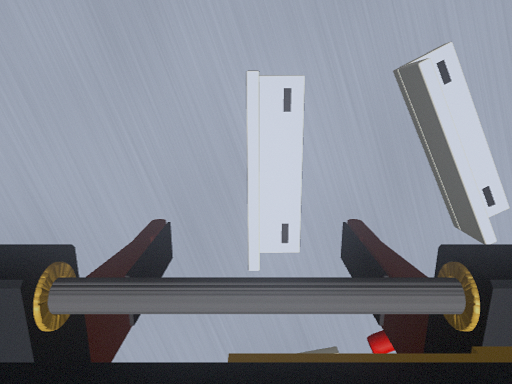

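The wrist view shows the web at column ~253, between the fingers and undisturbed. I'll grip it, lift, and look at the jig.

```bash
python3 - <<'E'
from h import *
w=[.4771,-.2123]; Q=q(-19.25)
servo_line([*w,.10],Q,rate=.2)
hit=servo_line([*w,.025],Q,rate=.08,contact_N=8)
move_gripper(0.0)
print(hit,current_position(),current_finger_gap(),current_grip_force())
f0=current_force()
servo_line([*w,.17],rate=.15)
print("weight",current_force()-f0,current_finger_gap(),current_clock())
a=np.radians(-10.4); ax=np.array([np.cos(a),np.sin(a)]); ay=np.array([-ax[1],ax[0]])
J=np.array([.531,.2225])
p=J-.09*ax-.0*ay
move_ptp([*p,.22],q(-10.4))
c=capture("wrist"); np.savez("w2",**c); X=cloud(c)
s=capture("scene"); np.savez("s2",**s); d=capture("side"); np.savez("d2",**d)
cv2.imwrite("pics/d.png",np.hstack([cv2.resize(c["image"],(400,300)),cv2.resize(d["image"],(400,300))]))
for n,b in dict(fence=(.54,.67,.06,.36,.046,.056),plate=(.36,.70,.03,.42,.006,.017)).items():
    P=near(X,*b)
    if len(P)>5: P=trim(P,0); print(n,len(P),np.median(P,0),*box(P))
print(current_clock(),current_position(),current_finger_gap(),current_force())
E
```

```text
False [ 0.4768 -0.2122  0.0249] 0.011847544296526527 29.999915063381195
weight [ 0.9895  0.054  -4.0713] 0.011900959146169938 6.775
fence 5956 [0.6018 0.2239 0.0482] [0.6134 0.2093] [198.72    69.4648] 79.2458267211914
plate 12398 [0.5869 0.2652 0.011 ] [0.5309 0.2249] [267.5387 240.1515] 79.21202087402344
8.5917 [0.443  0.2379 0.2199] 0.01180854689453008 [-0.8907  0.2462 -2.0802]
```

View pics/d.png

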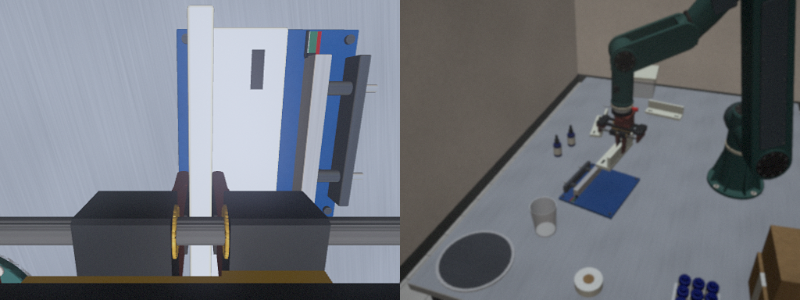

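```bash
python3 - <<'E'
from h import *
X=cloud(np.load("w2.npz")); a=np.radians(-10.75); ax=np.array([np.cos(a),np.sin(a)]); ay=np.array([-ax[1],ax[0]]); J=np.array([.5309,.2249])
def loc(P,o): return np.c_[(P[:,:2]-o)@ax,(P[:,:2]-o)@ay,P[:,2]]
A=near(X,.3,.8,0,.5,-.1,.4)
def line(L,b,hi=True,name=""):
    # edge x as function of y
    r=[]
    for y in np.arange(b[0],b[1],.008):
        s=L[(abs(L[:,1]-y)<.004)]
        if len(s)>5: r.append((y,np.percentile(s[:,0],99 if hi else 1)))
    r=np.array(r); k=np.polyfit(r[:,0],r[:,1],1); print(name,len(r),"slope deg",np.degrees(k[0]),"x at0",k[1],"ymax",np.percentile(L[:,1],99.5),"ymin",np.percentile(L[:,1],.5),"z",np.median(L[:,2]))
T=np.array([.443,.2379])
F=loc(A,T); 
line(F[(F[:,2]>.203)&(F[:,2]<.214)&(F[:,0]>.008)&(F[:,0]<.08)],(.04,.098),True,"foot front (rel tcp)")
W=F[(F[:,2]>.248)&(F[:,2]<.262)&(abs(F[:,0])<.015)]
line(W,(.04,.098),True,"web front"); line(W,(.04,.098),False,"web back")
G=loc(A,J); fe=G[(G[:,2]>.044)&(G[:,2]<.054)]
fe1=fe[(fe[:,0]>.035)&(fe[:,0]<.085)]; line(fe1,(-.05,.095),False,"fence face(jig)"); line(fe1,(-.05,.095),True,"fence back(jig)")
pl=G[(G[:,2]>.006)&(G[:,2]<.017)]; print("plate x",np.percentile(pl[:,0],[.2,99.8]),"y",np.percentile(pl[:,1],[.2,99.8]))
E
```

```text
foot front (rel tcp) 8 slope deg -0.4032711138479762 x at0 0.05426391101715282 ymax 0.09973548492153123 ymin -0.07099724204024205 z 0.20763927955147604
web front 8 slope deg -0.2851550196408055 x at0 0.006769809078888088 ymax 0.09911675848569453 ymin -0.03888189450619549 z 0.2535425788735759
web back 8 slope deg -0.4091843626139197 x at0 -0.004721425208513385 ymax 0.09911675848569453 ymin -0.03888189450619549 z 0.2535425788735759
fence face(jig) 19 slope deg -0.05437571369965787 x at0 0.04975204261805961 ymax 0.09831826735927121 ymin -0.0870686290071888 z 0.04878737135752882
fence back(jig) 19 slope deg -0.037094344901882265 x at0 0.06941529253772719 ymax 0.09831826735927121 ymin -0.0870686290071888 z 0.04878737135752882
plate x [-0.1198  0.1188] y [-0.1299  0.1334]
```

```bash
cat >> h.py <<'E'
JY=-10.70; J=np.array([.5309,.2249]); _a=np.radians(JY); ax=np.array([np.cos(_a),np.sin(_a)]); ay=np.array([-ax[1],ax[0]])
def jp(x,y,z): return [*(J+x*ax+y*ay),z]
def tcp(): p=current_position(); d=p[:2]-J; return np.array([d@ax,d@ay,p[2]])
E
python3 - <<'E'
from h import *
move_ptp(jp(-.030,-.001,.10),q(JY)); sleep(.3); f0=current_force()
servo_line(jp(-.030,-.001,.045),rate=.1)
hit=servo_line(jp(-.030,-.001,.034),rate=.015,contact_N=5)
print("down",hit,tcp(),current_force()-f0)
z=current_position()[2]
servo_line(jp(-.008,-.001,z),rate=.05); sleep(.3)
f1=current_force(); print("slide",tcp(),(f1-f0)[:2]@ax,f1-f0)
servo_line(jp(.0015,-.001,z),rate=.03); sleep(.3)
f=current_force(); print("press",tcp(),(f-f0)[:2]@ax,(f-f1)[:2]@ax,f-f0,current_finger_gap())
for n in("wrist","side","scene"): c=capture(n); np.savez(n+"3",**c); cv2.imwrite(f"pics/{n}3.png",c["image"]) 
print(current_clock())
X=cloud(np.load("wrist3.npz")); A=near(X,.3,.8,0,.5,-.1,.4); L=np.c_[(A[:,:2]-J)@ax,(A[:,:2]-J)@ay,A[:,2]]
fe=L[(L[:,2]>.044)&(L[:,2]<.054)&(L[:,0]>.035)&(L[:,0]<.095)]
print("fence x",np.percentile(fe[:,0],[1,99]),"y",np.percentile(fe[:,1],[.5,99.5]))
ft=L[(L[:,2]>.019)&(L[:,2]<.032)&(L[:,0]>.01)&(L[:,0]<.075)]
print("foot x",np.percentile(ft[:,0],[1,99]),"y",np.percentile(ft[:,1],[.5,99.5]),np.median(ft[:,2]))
E
```

```text
down True [-0.0299 -0.001   0.0369] [-0.5389 -0.0468  6.4306]
slide [-0.008  -0.0009  0.037 ] 1.600260760938435 [1.7535 0.6609 1.7679]
press [-0.0016 -0.0013  0.0372] -6.391724788670442 -7.991985549608877 [-6.2111  1.5544 11.7093] 0.01170402345319351
12.5833
fence x [0.0532 0.0729] y [-0.0041  0.0985]
foot x [0.0104 0.0538] y [-0.0661  0.1026] 0.02493510721313532
```

View pics/wrist3.png

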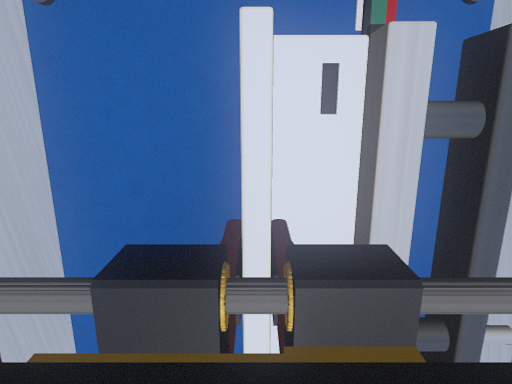

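```bash
cat >> h.py <<'E'
def check(tag):
    c=capture("wrist"); np.savez(tag,**c); cv2.imwrite(f"pics/{tag}.png",c["image"]); rep(c)
def rep(c):
    X=cloud(c); L=np.concatenate([(X[...,:2]-J)@np.c_[ax,ay],X[...,2:]],-1)
    L=L.reshape(-1,3); L=L[~np.isnan(L[:,0])]
    def rg(x0,x1,z0,z1): return L[(L[:,0]>x0)&(L[:,0]<x1)&(L[:,2]>z0)&(L[:,2]<z1)&(L[:,1]>0)&(L[:,1]<.13)]
    fe=rg(.045,.085,.045,.053); fm=fe[fe[:,1]<.09]; lo=np.percentile(fm[:,0],2); hi=np.percentile(fm[:,0],98)
    fi=fe[(fe[:,0]>lo+.004)&(fe[:,0]<hi-.004)]
    k=[np.percentile(fm[abs(fm[:,1]-y)<.006][:,0],98) for y in np.arange(.01,.09,.01)]
    ft=rg(.012,.045,.022,.028); w=rg(-.01,.006,.066,.076)
    kf=[np.percentile(w[abs(w[:,1]-y)<.006][:,0],98) for y in np.arange(.04,.09,.01)]
    print("fence x",lo,hi,"travel~",(lo+hi)/2-.0596,"yaw",np.degrees(np.polyfit(np.arange(.01,.09,.01),k,1)[0]),"yend",np.percentile(fi[:,1],99.8))
    print("foot yend",np.percentile(ft[:,1],99.8),"web yend",np.percentile(w[:,1],99.8),"web yaw",np.degrees(np.polyfit(np.arange(.04,.09,.01),kf,1)[0]),"z web",np.median(w[:,2]),"foot tilt",np.polyfit(ft[:,0],ft[:,2],1)[0],"z",np.median(ft[:,2]))
E
python3 - <<'E'
from h import *
rep(np.load("wrist3.npz")); print(current_force(),tcp(),current_torque(), current_clock())
E
```

```text
fence x 0.05338469510457961 0.07264577660625157 travel~ 0.003415235855415588 yaw -0.06069631842847789 yend 0.09895935905477732
foot yend 0.09834952987452213 web yend 0.09862451666499279 web yaw -0.0462414582661818 z web 0.07095949437547852 foot tilt -0.001505560623871921 z 0.024937755612335587
[-7.1239  1.619   9.9042] [-0.0016 -0.0013  0.0371] [0.5857 0.7039 0.0099] 12.5833
```

```bash
python3 - <<'E'
from h import *
cmd=.0015
for i in range(5):
    t=tcp()[0]; need=.0058-t
    if abs(need)<.0007: break
    cmd+=np.clip(need,-.003,.005); servo_line(jp(cmd,-.0006,.0369),q(JY),rate=.02); sleep(.4)
    f=current_force(); print("cmd",cmd,tcp(),"fx",f[:2]@ax,f)
check("w4"); print(current_clock(),current_finger_gap())
sleep(1); f=current_force(); print(tcp(),f[:2]@ax,f)
E
```

```text
cmd 0.006500000000000001 [ 0.0008 -0.0013  0.0372] fx -13.47658257291068 [-13.0206   3.6754  17.3515]
cmd 0.01148652721591312 [ 0.004  -0.0013  0.0373] fx -18.624648458555583 [-18.0895   4.5762  21.2764]
cmd 0.013277259034494745 [ 0.0048 -0.0014  0.0373] fx -21.13221787947886 [-20.2499   6.6485  23.5203]
cmd 0.014303762077994102 [ 0.0052 -0.0014  0.0374] fx -22.41620381464976 [-21.4171   7.3868  25.8791]
fence x 0.06009388138992354 0.07927440879946623 travel~ 0.010084145094694894 yaw -0.04955506352449823 yend 0.09871409747089538
foot yend 0.09823700952294508 web yend 0.09845109050303742 web yaw 0.09162804883072735 z web 0.07126563432822344 foot tilt -0.0049469167793564275 z 0.025112528315978242
15.5333 0.011621633856198164
[ 0.0052 -0.0014  0.0374] -21.814925515694053 [-21.0916   5.8708  25.1289]
```

View pics/w4.png

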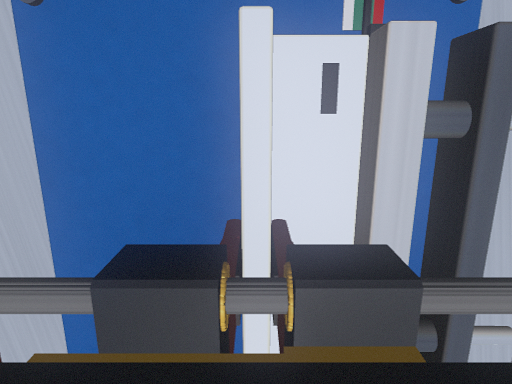

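The last view shows the rail foot flat against the fence and its ends level to about 0.5 mm. Fence travel is about 10 mm by both the depth image and the TCP position, and it held steady over 1 s.

```bash
python3 - <<'E'
from h import *
print(close_job(),current_clock())
E
```

```text
the job is handed in; nothing more can be done
the job is handed in; nothing more can be done
```

I handed the job in with the rail flat on the jig plate, still gripped and pressed flush to the fence, ends level to about 0.5 mm and fence travel about 10 mm (10 N, green zone); the arm itself was pushing with about 22 N along and 25 N down because of friction on the plate, and the bottles, beaker and screwdriver were not touched.

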